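# Load and snug the paneer press

## Task

Carry the filled paneer mould (the steel one with its wooden follower in) upright into the tray of the screw press, centred under the round plate and with its long sides running front to back. Then wind the crank until the plate has met the follower and bears on it firmly, a snug press by feel but not cranked down hard, and let go. Leave the other things on the counter where they are.

Things in the scene. Friction and masses are not known exactly. Their poses are not given: they have to be found in the camera images.
- press: Home cheese screw press, screwed to the counter. Origin on the counter, on the screw's axis; x points from its open front (turned to the robot's right) to its rear, z up. Steel tray base 190 (x) by 220 mm (y), floor 10 mm above the counter, with a 4 mm wide rim all round that stands to 15 mm. Two upright 14 mm posts at x = 0, y = +-92 mm carry the bridge.
- bridge_mid (a point): Middle of the press's wooden bridge, on the press axis, 157 mm above the counter; the bridge measures 40 (x) by 222 (y) by 30 mm, so it spans 142 to 172 mm above the counter (post nuts to 189 mm). The screw goes through it.
- plate: Round steel press plate, 68 mm across, 6 mm thick at its edge, on the screw's end under the bridge; it moves up and down and does not turn. Origin: centre of its underside, on the press axis; z up. It starts 18 to 32 mm above where the follower's top is once the mould stands in the tray. A stiff spring sits between it and the screw (preloaded to 40 N, then 20 N per mm, 6 mm of travel).
- crank (a joint): Crank angle, rad; at 0 its arm points to the press's -x. Grows clockwise seen from above, lowering plate and crank by 2.55 mm per rad. Steady drag 0.3 N m (5 N at the grip); stays where left. Once the plate meets the work the effort jumps by 0.1 N m, then grows 0.05 N m per rad. Snug: 0.3 to 1.1 rad past first touch (55 to 95 N); over 1.8 crushes.
- grip_mid (a point): Middle of the crank's upright revolving grip, a black cylinder 24 mm across and 44 mm tall that spins freely on its pin 60 mm from the screw's axis. The point is 24 mm above the grip's foot; the crank arm below is a bar 16 mm wide and 10 mm thick. It starts 258 to 272 mm above the counter and comes down with the screw. Nothing stands above it.
- mould: The filled mould: steel box with drain holes, 110 (x) by 64 (y) by 62 mm tall, 0.4 to 0.65 kg, closed by a wooden follower board (104 by 58 mm) whose flat top is 74 mm above the mould's foot. Origin: centre of the underside; x along its length (either end may go in first), z up. Starts on the counter, in any of three places that it trades with the empty mould and the spice tin.
- mould_empty: Bystander: the same steel box, 110 by 64 by 62 mm, empty and open at the top. Origin: centre of the underside.
- spice_tin: Bystander: round flat steel tin with lid, 84 mm across, 45 mm tall. Origin: centre of the underside.
- tub_small: Bystander: lidded food tub, 165 (x) by 110 by 50 mm. Origin: centre of the underside.
- mug: Bystander: white mug, 80 mm across, 92 mm tall. Origin: centre of the underside.
- pepper_mill: Bystander: turned dark wood mill, 54 mm across, 168 mm tall. Origin: centre of the underside.
- canister: Bystander: square white ceramic canister with lid, 99 by 109 mm, 152 mm tall. Origin: centre of the underside.
- spoon_rest: Bystander: steel spoon rest with a wooden spoon, about 210 mm long (from x = -160 to +44 mm) and 88 mm wide, 23 mm high. Origin: centre of the round part's underside.
Things that resemble listed ones, but are neither listed nor needed, are in the scene too. What is shaped like the mould but blue or green is not meant.

How it is judged:
By the outcome, as a careful person would: the job done as asked, in the order asked, and still so for the second after the job is handed in, with the robot touching nothing.
It also fails if it takes over 67 s, if anything falls off the work surface, if the arm or the gripper's body presses on something with over 40 N, if the wrist force passes 120 N, or if a joint passes its speed limit or range.

## Robot

A 6-joint arm with a two-finger parallel gripper is mounted at the origin on the work surface. World frame = base frame: x ahead of the robot, y to its left, z up, the work surface at z = 0. Lengths are in mm, angles in rad, forces in N, time in s.
With the tool pointing down it reaches from about 275 to 750 mm from the base axis. Payload 10.2 kg.
Tool frame: the origin (TCP) lies on the centre line of the jaws, within the pads' length; the fingertips stand 11 mm ahead of it and the grasp point (between the pads) lies 8 mm behind it; z points along the fingers, y is the line along which they close (so a half turn about z gives the same grasp; the last joint's range is limited). The gripper opens to 88 mm and grips with 3 to 60 N. Pads are 18 mm wide; open, the fingers measure 123 mm over their backs; the gripper's body (75 mm by 187 mm) begins 45 mm behind the grasp point.
Start: joints at [0.881, 0.313, 1.498, -0, 1.331, -0.223], TCP at [236.279, 468.832, 249.72] pointing down, gripper open.
Joint ranges: [-2.94, 2.94], [-0.97, 2.17], [0.19, 2.56], [-1.23, 4.37], [0.02, 3.11], [-2.88, 2.88]. Speed limits (rad/s): [2.39, 2.39, 3.01, 3.14, 3.14, 3.14].

## Interface

Orientations are given as [roll, pitch, yaw] about the fixed x, y, z axes, in that order (R = Rz(yaw) Ry(pitch) Rx(roll)).
In Python, from workcell import * gives the robot as it stands.
- The arm moves only by the shell command python3 -m pendant 'ROWS'. ROWS is JSON, a list of rows, each a list of 7 numbers: the shift along the tool's x, y, z in mm, then the turn, a rotation vector about the tool's x, y, z in rad, then the opening, from -1 (shut) to 1 (fully open). A call has 1 to 20 rows; each row is the pose to reach, as a shift and turn from the pose commanded when the call began, along the tool's axes at that moment; what a row does not reach only later rows make up. A row lasts 1/12 s, in which the tool goes at most 41.7 mm and 7.16 degrees, less where a joint would pass 70% of its speed; a pose out of reach is approached as far as the arm can. A call with a gripper value outside its range is refused whole. The fingers move at their own pace and stop on an object; the grip force is fixed at half the most. Time passes only in rows, so rows that repeat a pose let the fingers close. It gives the time, the measured TCP pose, the force, the opening and the grip force at its end, in the units of the state.
- sense(): the state, without advancing time (a new reading comes with each control period).
- get_image(name): name is "scene" or "side" or "wrist"; returns the picture (480x640x3 uint8, red, green, blue); there is no depth.
- camera_model(name): a dict with "fx", "fy", "cx", "cy" (pixels), "R" (3x3) and "t" (3): a world point X has camera coordinates R X + t; the wrist camera has in their place "hand_eye" (4x4, takes a point from camera to tool coordinates, whose origin is the TCP and whose axes are the flange's). Camera axes: x right, y down, z forward; pixel columns grow to the right and rows downward; lengths in mm; the calibration is good to about 2 mm. A picture is of the moment at which its call begins: read the wrist's pose just before it. camera_model takes no time and is no camera call.
- job_done(): hands the job in; it is judged then, once.
Trained networks look in the newest picture that a camera, given by its name, has taken for a name from the list of things; names that differ only in an ending like _2 or _b are one class to them, and where a whole thing is asked for, a point or a joint stands for the part that bears it (a point fixed in the world has none). Each returns a list of dicts, best first, with "confidence" (0 to 1); they miss things now and then, are a little off and sometimes report something else, mostly with a low value. They report only what shows in the picture. A call takes as long as a camera call. They do not tell look-alikes from the thing itself.
- recognise(camera, thing): "xy" ([column, row] in pixels, amid what is visible of it).
- trace(camera, thing): "pixels" (480x640 bool, what is visible of it) and "xy" ([column, row] in pixels, amid what is visible of it).
The state is a dict: "time": time; "joints": joint angles; "dq": joint speeds; "effort": joint torques, N m; "ee_pos": TCP position; "tool_rot": TCP orientation; "ft_force": force on the tool from outside, world axes, zero at the start; "moment": the same for the moment, N m; "gripper_width": opening from 0.0 (shut) to 1.0 (fully open); "grasp_force": force on a finger pad.
Only numpy, scipy, OpenCV 4.12 (cv2) and the standard library are available. Lean on these libraries where they do the work, as an engineer would, in place of code of your own. Each camera call takes 0.05 s, during which the arm holds its last target. There are 200 camera calls.

## Working session

There is one attempt and no reset: what is moved stays moved. The work goes in short steps, Python scripts to look and compute and a shell command to move; the robot and the scene stay as the last step left them, time stands still between calls to the robot, and variables do not carry over. Pictures are saved under pics/ and viewed, at most 11 in all, crops included, and the job is handed in when it is done.

```bash
mkdir -p pics; ls
python3 - <<'E'
from workcell import *
import cv2
s=sense();print({k:np_ for k,np_ in s.items()})
for n in("scene","side"):
    im=get_image(n);cv2.imwrite(f"pics/{n}0.png",im[:,:,::-1])
    m=camera_model(n);print(n,m)
print(camera_model("wrist"))
E
```

```text
pics
{'time': 0.0, 'joints': array([ 8.80602663e-01,  3.13414827e-01,  1.49840087e+00,  1.34769772e-05,
        1.33098879e+00, -2.23407450e-01]), 'dq': array([ 0.00020153, -0.00101556,  0.00024757,  0.00106946,  0.00085349,
        0.00083105]), 'effort': array([-1.69340215e-04, -4.02200890e+01, -2.52279621e+01,  6.95005618e-02,
        3.50678712e-02, -9.07473213e-05]), 'ee_pos': array([236.12829708, 468.65605287, 249.19268787]), 'tool_rot': array([-3.14041383e+00, -2.81249059e-04,  2.67480307e+00]), 'ft_force': array([ 0.00760803, -0.36525478, -0.31375693]), 'moment': array([-0.01471846,  0.01062603, -0.05967313]), 'grasp_force': 0.0, 'gripper_width': 1.0019439818715248}
scene {'fx': 442.31884981301323, 'fy': 442.31884981301323, 'cx': 321.86208622080295, 'cy': 239.81798376498708, 'R': array([[ 0.1207449 ,  0.99243709,  0.0221198 ],
       [ 0.60141193, -0.05540663, -0.79701556],
       [-0.78976222,  0.10953868, -0.60355357]]), 't': array([ -23.5058909 , -185.61715742, 1553.82643262])}
side {'fx': 575.8805475250017, 'fy': 575.8805475250017, 'cx': 313.1556695818769, 'cy': 243.9170701548543, 'R': array([[ 0.92882468, -0.37046918,  0.00610656],
       [-0.23580061, -0.60374151, -0.76150788],
       [ 0.28580199,  0.70586739, -0.64812688]]), 't': array([-506.09589916,  243.52566831, 1507.01665294])}
{'fx': 370.4936126637, 'fy': 370.4936126637, 'cx': 318.47129879498704, 'cy': 236.61390831285152, 'hand_eye': array([[ 8.24925596e-04, -9.59721124e-01, -2.80953171e-01,
         7.23190507e+01],
       [ 9.99999517e-01,  9.42010016e-04, -2.81690052e-04,
         6.05858277e-01],
       [ 5.35004595e-04, -2.80952803e-01,  9.59721437e-01,
        -1.35514944e+02],
       [ 0.00000000e+00,  0.00000000e+00,  0.00000000e+00,
         1.00000000e+00]])}
```

View pics/scene0.png

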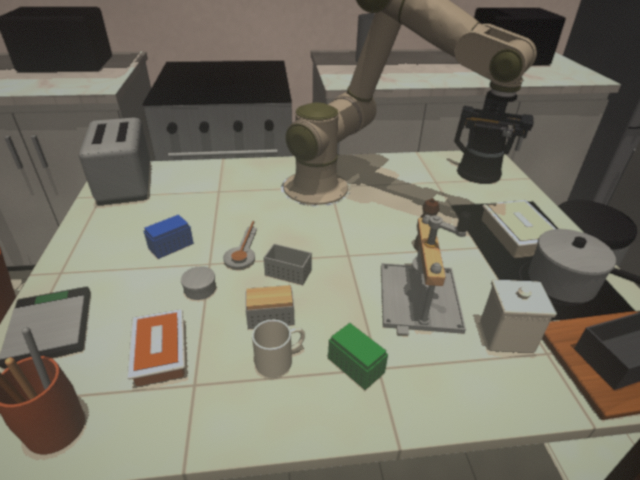

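View pics/side0.png

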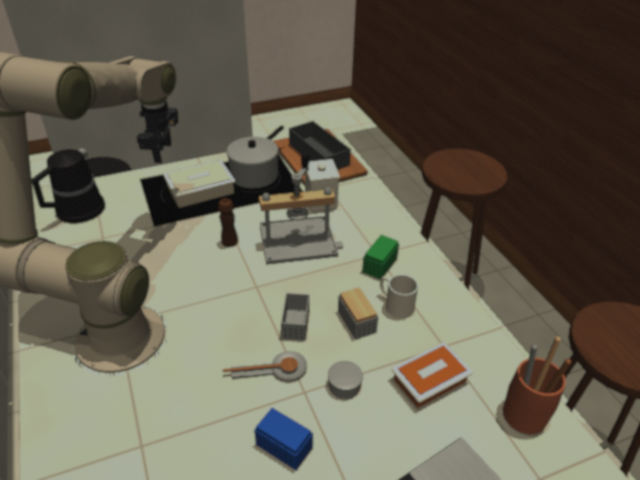

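The mould with the wooden follower is at scene (270,305) and side (357,312). The empty mould is at scene (288,263), and the blue and green ones are decoys. The press is at scene (424,290) and side (297,230). Next I'll fit poses from traced masks.

```bash
cat > h.py <<'E'
from workcell import *
import numpy as np, cv2
from scipy.optimize import minimize
def proj(m,X):
    c=np.asarray(X)@m['R'].T+m['t']
    return np.c_[m['fx']*c[:,0]/c[:,2]+m['cx'],m['fy']*c[:,1]/c[:,2]+m['cy']]
def box(x0,x1,y0,y1,z0,z1): return np.array([[x,y,z] for x in(x0,x1) for y in(y0,y1) for z in(z0,z1)],float)
def cyl(r,z0,z1,cx=0,cy=0):
    a=np.linspace(0,2*np.pi,24,endpoint=False);return np.array([[cx+r*np.cos(t),cy+r*np.sin(t),z] for z in(z0,z1) for t in a])
MOULD=[box(-55,55,-32,32,0,62),box(-52,52,-29,29,60,74)]
PRESS=[box(-95,95,-110,110,0,12),box(-20,20,-111,111,142,172),cyl(7,10,189,0,92),cyl(7,10,189,0,-92),cyl(34,108,114),cyl(8,110,225)]
EMPTY=[box(-55,55,-32,32,0,62)]; TIN=[cyl(42,0,45)]
def place(P,p):
    c,s=np.cos(p[2]),np.sin(p[2]);R=np.array([[c,-s,0],[s,c,0],[0,0,1]])
    return P@R.T+[p[0],p[1],0]
def sil(m,parts,p):
    im=np.zeros((480,640),np.uint8)
    for P in parts: cv2.fillConvexPoly(im,cv2.convexHull(np.round(proj(m,place(P,p))*16).astype(np.int32)),1,cv2.LINE_8,4)
    return im
def fit(masks,parts,p0,dof=3):
    def f(q):
        p=np.r_[np.array(q[:2])*1000,(q[2]*5 if dof==3 else 0)];e=0
        for m,k in masks:
            s=cv2.GaussianBlur(sil(m,parts,p).astype(np.float32),(0,0),1.5);g=cv2.GaussianBlur(k.astype(np.float32),(0,0),1.5)
            e+=np.abs(s-g).sum()/g.sum()
        return e
    best=None
    for y in ([p0[2]+d for d in(-.3,0,.3)] if dof==3 else [0]):
        r=minimize(f,[p0[0]/1000,p0[1]/1000,y/5][:dof],method='Nelder-Mead',options=dict(initial_simplex=np.array([[p0[0]/1000,p0[1]/1000,y/5][:dof]]+[list(np.array([p0[0]/1000,p0[1]/1000,y/5][:dof])+np.eye(dof)[i]*.02) for i in range(dof)]),xatol=1e-4,fatol=1e-4))
        if best is None or r.fun<best.fun: best=r
    q=best.x;return [q[0]*1000,q[1]*1000,q[2]*5 if dof==3 else 0],best.fun
def ray(m,uv):
    C=-m['R'].T@m['t'];d=m['R'].T@np.array([(uv[0]-m['cx'])/m['fx'],(uv[1]-m['cy'])/m['fy'],1]);return C,d/np.linalg.norm(d)
def onz(m,uv,z):
    C,d=ray(m,uv);return C+d*(z-C[2])/d[2]
def tri(l):
    A=0;b=0
    for m,uv in l:
        C,d=ray(m,uv);M=np.eye(3)-np.outer(d,d);A=A+M;b=b+M@C
    return np.linalg.solve(A,b)
E
python3 - <<'E'
from h import *
import pickle
cm={n:camera_model(n) for n in("scene","side")}
out={}
for th in("mould","press","mould_empty","spice_tin","crank","plate","mug","pepper_mill"):
    for n in cm:
        r=trace(n,th);out[th,n]=r
        print(th,n,[(np.round(d['xy']).tolist(),round(d['confidence'],2),int(d['pixels'].sum())) for d in r[:4]])
for n in cm:
    r=recognise(n,"grip_mid");out["grip",n]=r;print("grip",n,[(np.round(d['xy'],1).tolist(),round(d['confidence'],2)) for d in r[:3]])
pickle.dump(out,open("o.pkl","wb"))
for uv,n,z in(((270,305),"scene",40),((357,312),"side",40),((424,298),"scene",10),((300,240),"side",10),((275,350),"scene",46),((400,297),"side",46)):print(n,uv,onz(cm[n],uv,z).round())
E
```

```text
mould scene [([168.0, 233.0], 0.96, 1498), ([357.0, 354.0], 0.95, 2522)]
mould side [([284.0, 440.0], 0.87, 2311), ([379.0, 255.0], 0.73, 1126), ([358.0, 314.0], 0.61, 1380)]
press scene [([422.0, 290.0], 0.66, 6703), ([268.0, 302.0], 0.61, 1699), ([516.0, 314.0], 0.32, 4205)]
press side [([404.0, 296.0], 0.51, 1352)]
mould_empty scene [([287.0, 264.0], 0.93, 1500)]
mould_empty side [([294.0, 316.0], 0.63, 1215)]
spice_tin scene []
spice_tin side [([344.0, 381.0], 0.92, 1096), ([296.0, 227.0], 0.18, 4939)]
crank scene [([457.0, 223.0], 0.64, 567)]
crank side [([300.0, 168.0], 0.52, 257), ([359.0, 315.0], 0.29, 1458)]
plate scene []
plate side [([297.0, 213.0], 0.76, 227)]
mug scene [([274.0, 349.0], 0.7, 2144)]
mug side [([402.0, 294.0], 0.57, 1257)]
pepper_mill scene [([430.0, 209.0], 0.69, 311)]
pepper_mill side [([227.0, 224.0], 0.96, 686)]
grip scene [([462.8, 217.9], 0.53)]
grip side [([303.1, 160.5], 0.58)]
scene (270, 305) [ 600. -173.   40.]
side (357, 312) [ 598. -179.   40.]
scene (424, 298) [584. 211.  10.]
side (300, 240) [575. 186.  10.]
scene (275, 350) [ 738. -166.   46.]
side (400, 297) [ 727. -177.   46.]
```

Run:
```python
from h import *
import pickle
o=pickle.load(open("o.pkl","rb"));cm={n:camera_model(n) for n in("scene","side")}
px=lambda t,n,i:(cm[n],o[t,n][i]['pixels'])
M=[px("press","scene",1),px("mould","side",2)]
P=[px("press","scene",0),px("spice_tin","side",1)]
E_=[px("mould_empty","scene",0),px("mould_empty","side",0)]
mp,e=fit(M,MOULD,[600,-175,1.57]);print("mould",np.round(mp,3),e)
for i in(0,1):print(np.round(fit(M[i:i+1],MOULD,mp)[0],3))
pp,e=fit(P,PRESS,[580,200,1.57]);print("press",np.round(pp,3),e)
for i in(0,1):print(np.round(fit(P[i:i+1],PRESS,pp)[0],3))
print("empty",np.round(fit(E_,EMPTY,[480,-130,1.57])[0],3))
print("tin",np.round(fit([px("spice_tin","side",0)],TIN,[550,-350,0],2)[0],3))
print("grip",tri([(cm[n],o["grip",n][0]['xy']) for n in cm]))
print("mill",tri([(cm[n],o["pepper_mill",n][0]['xy']) for n in cm]))
print("mug",tri([(cm[n],o["mug",n][0]['xy']) for n in cm]))
ims=[]
for n,(cx,cy) in(("scene",(345,280)),("side",(320,240))):
    im=cv2.imread(f"pics/{n}0.png")
    for parts,p in((MOULD,mp),(PRESS,pp)):
        for Q in parts: cv2.polylines(im,[cv2.convexHull(proj(cm[n],place(Q,p)).astype(np.float32)).astype(np.int32)],True,(0,0,255),1)
    ims.append(cv2.resize(im[cy-110:cy+110,cx-140:cx+140],None,fx=1.42,fy=2*1.3,interpolation=cv2.INTER_CUBIC) if 0 else cv2.resize(im[cy-110:cy+110,cx-145:cx+145],(400,303),interpolation=cv2.INTER_CUBIC))
cv2.imwrite("pics/fit.png",np.hstack(ims))
```

```text
mould [ 600.156 -174.981    1.547] 0.3098265528678894
[ 594.376 -174.973    1.583]
[ 601.734 -174.052    1.528]
press [572.561 202.733   1.364] 0.21649934351444244
[568.345 203.678   1.356]
[573.194 202.674   1.372]
empty [ 445.199 -123.093    1.13 ]
tin [ 488.208 -351.193    0.   ]
grip [607.07595948 243.96666001 263.01560375]
mill [360.16007356 265.53606473 104.93721177]
mug [ 736.95252511 -168.85101702   46.93463375]
```

View pics/fit.png

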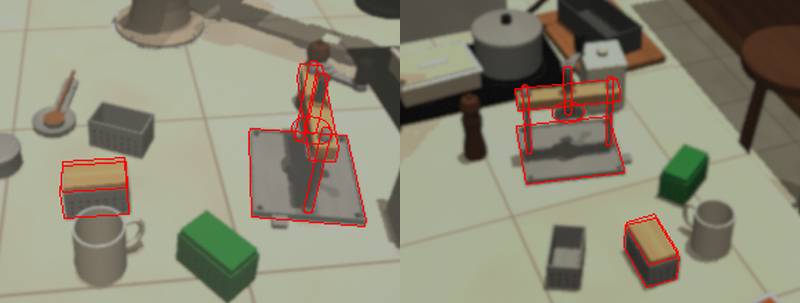

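The fits match both views. The thing meant is the steel box with the wooden follower at scene (270,305). The lookalikes are the empty mould (288,263), the blue box (168,233) and the green box (357,354). The follower and steel show clearly in the crop. Next I'll check wrist feasibility for a tilted grasp from the press's front side.

```bash
cat >> h.py <<'E'
from scipy.spatial.transform import Rotation as Ro
def Rt(psi,tilt,up=1):
    z=np.array([np.cos(psi)*np.sin(tilt),np.sin(psi)*np.sin(tilt),-np.cos(tilt)])
    y=up*np.array([np.sin(psi),-np.cos(psi),0]);return np.c_[np.cross(y,z),y,z]
def rel(p,R,s=None):
    s=s or sense();R0=Ro.from_euler('xyz',s['tool_rot']).as_matrix()
    return np.round(np.r_[R0.T@(np.asarray(p)-s['ee_pos']),Ro.from_matrix(R0.T@R).as_rotvec()],3).tolist()
def gtcp(g,R): return np.asarray(g)+8*R[:,2]
E
python3 - <<'E'
from h import *
Ry=lambda a:Ro.from_euler('y',a).as_matrix();Rz=lambda a:Ro.from_euler('z',a).as_matrix()
s=sense();j=s['joints'];R0=Ro.from_euler('xyz',s['tool_rot']).as_matrix()
print(np.abs(Rz(j[0])@Ry(j[1]+j[2])@Rz(j[3])@Ry(j[4])@Rz(j[5]+np.pi/2)-R0).max())
for nm,psi,f in(("mould",1.547,(600,-175)),("press",1.364,(572.5,203))):
  for up in(1,-1):
    R=Rt(psi,np.radians(55),up);g=np.array([*f,52.])-25*np.array([np.cos(psi),np.sin(psi),0]);p=gtcp(g,R)
    for L in(250,320):
      w=p-L*R[:,2];j1=np.arctan2(w[1],w[0])
      for a in(1.6,2.0):
        M=(Rz(j1)@Ry(a)).T@R@Rz(-np.pi/2)
        e=Ro.from_matrix(M).as_euler('ZYZ');print(nm,up,L,a,"wr",np.hypot(w[0],w[1]).round(),w.round(),"j4-6",e.round(2),"p",p.round())
E
```

```text
4.440892098500626e-16
mould 1 250 1.6 wr 716.0 [ 595. -398.  191.] j4-6 [ 0.87  2.01 -0.37] p [ 600. -193.   47.]
mould 1 250 2.0 wr 716.0 [ 595. -398.  191.] j4-6 [ 0.78  1.73 -0.68] p [ 600. -193.   47.]
mould 1 320 1.6 wr 748.0 [ 593. -455.  231.] j4-6 [ 0.84  2.06 -0.42] p [ 600. -193.   47.]
mould 1 320 2.0 wr 748.0 [ 593. -455.  231.] j4-6 [ 0.74  1.77 -0.72] p [ 600. -193.   47.]
mould -1 250 1.6 wr 716.0 [ 595. -398.  191.] j4-6 [0.87 2.01 2.77] p [ 600. -193.   47.]
mould -1 250 2.0 wr 716.0 [ 595. -398.  191.] j4-6 [0.78 1.73 2.46] p [ 600. -193.   47.]
mould -1 320 1.6 wr 748.0 [ 593. -455.  231.] j4-6 [0.84 2.06 2.72] p [ 600. -193.   47.]
mould -1 320 2.0 wr 748.0 [ 593. -455.  231.] j4-6 [0.74 1.77 2.42] p [ 600. -193.   47.]
press 1 250 1.6 wr 527.0 [527. -15. 191.] j4-6 [0.96 1.41 0.08] p [569. 185.  47.]
press 1 250 2.0 wr 527.0 [527. -15. 191.] j4-6 [ 1.05  1.19 -0.27] p [569. 185.  47.]
press 1 320 1.6 wr 520.0 [515. -72. 231.] j4-6 [0.96 1.5  0.02] p [569. 185.  47.]
press 1 320 2.0 wr 520.0 [515. -72. 231.] j4-6 [ 1.02  1.28 -0.32] p [569. 185.  47.]
press -1 250 1.6 wr 527.0 [527. -15. 191.] j4-6 [ 0.96  1.41 -3.06] p [569. 185.  47.]
press -1 250 2.0 wr 527.0 [527. -15. 191.] j4-6 [1.05 1.19 2.87] p [569. 185.  47.]
press -1 320 1.6 wr 520.0 [515. -72. 231.] j4-6 [ 0.96  1.5  -3.13] p [569. 185.  47.]
press -1 320 2.0 wr 520.0 [515. -72. 231.] j4-6 [1.02 1.28 2.82] p [569. 185.  47.]
```

Run:
```python
from h import *
R=Rt(1.547,np.radians(55));print(rel((450,-120,300),R))
```

```text
[-455.847, -429.641, -50.272, -0.539, 0.853, 1.036]
```

```bash
python3 -m pendant '[[-228,-215,-50,-0.27,0.427,0.518,1],[-228,-215,-50,-0.27,0.427,0.518,1],[-228,-215,-50,-0.27,0.427,0.518,1],[-228,-215,-50,-0.27,0.427,0.518,1],[-228,-215,-50,-0.27,0.427,0.518,1],[-228,-215,-50,-0.27,0.427,0.518,1],[-228,-215,-50,-0.27,0.427,0.518,1],[-228,-215,-50,-0.27,0.427,0.518,1],[-456,-430,-50,-0.539,0.853,1.036,1],[-456,-430,-50,-0.539,0.853,1.036,1],[-456,-430,-50,-0.539,0.853,1.036,1],[-456,-430,-50,-0.539,0.853,1.036,1],[-456,-430,-50,-0.539,0.853,1.036,1],[-456,-430,-50,-0.539,0.853,1.036,1],[-456,-430,-50,-0.539,0.853,1.036,1],[-456,-430,-50,-0.539,0.853,1.036,1]]'
python3 - <<'E'
from h import *
s=sense();print(s['joints'].round(2))
R=Rt(1.547,np.radians(55));g=np.array([600,-175,52])-25*np.array([np.cos(1.547),np.sin(1.547),0])
print(rel(gtcp(g,R)-130*R[:,2],R))
E
```

```text
time: 2.33
ee_pos: [450.5, -124.4, 298.8]
tool_rot: [-3.139, -0.961, 1.541]
ft_force: [1.2, 0.7, 0.6]
gripper_width: 0.997
grasp_force: 0.0
[-0.83  0.41  1.51  0.65  1.95 -0.79]
[-242.943, 151.494, -39.22, 0.002, -0.001, -0.003]
```

```bash
python3 -m pendant '[[-243,151,-39,0,0,0,1],[-243,151,-39,0,0,0,1],[-243,151,-39,0,0,0,1],[-243,151,-39,0,0,0,1],[-243,151,-39,0,0,0,1],[-243,151,-39,0,0,0,1],[-243,151,-39,0,0,0,1],[-243,151,-39,0,0,0,1],[-243,151,-39,0,0,0,1],[-243,151,-39,0,0,0,1]]'
cat >> h.py <<'E'
def wcam(s):
    c=camera_model("wrist");H=np.asarray(c['hand_eye']);R0=Ro.from_euler('xyz',s['tool_rot']).as_matrix()
    Rwc=R0@H[:3,:3];C=R0@H[:3,3]+s['ee_pos'];c['R']=Rwc.T;c['t']=-Rwc.T@C;return c
E
python3 - <<'E'
from h import *
s=sense();im=get_image("wrist");m=wcam(s);o=im[:,:,::-1].copy()
print(s['ee_pos'],s['joints'].round(2))
for Q in MOULD: cv2.polylines(o,[cv2.convexHull(proj(m,place(Q,[600,-175,1.547])).astype(np.float32)).astype(np.int32)],True,(0,0,255),1)
cv2.imwrite("pics/w1.png",o)
for t in("mould","mould_empty"):
  for d in trace("wrist",t): 
    print(t,d['xy'],d['confidence'],d['pixels'].sum())
    k=d['pixels'];y,x=np.nonzero(k);print(x.min(),x.max(),y.min(),y.max())
    print(fit([(m,k)],MOULD,[600,-175,1.547]))
E
```

```text
time: 3.17
ee_pos: [596.8, -294.9, 124.1]
tool_rot: [3.14, -0.959, 1.549]
ft_force: [0.8, -0.2, 0.7]
gripper_width: 1.0
grasp_force: 0.0
[ 596.80895954 -294.9026896   124.11148606] [-0.84  1.08  0.77  0.66  2.   -0.76]
mould [318.8, 231.9] 0.67 14414
271 371 148 312
([np.float64(599.4719687013521), np.float64(-173.80100089699826), np.float64(1.5851539790259923)], np.float64(0.017380304634571075))
mould [458.6, 96.2] 0.59 8765
399 522 44 158
([np.float64(762.6063845073868), np.float64(34.91393318719706), np.float64(1.831993728071739)], np.float64(0.3973810374736786))
mould_empty [134.3, 190.5] 0.82 15197
43 212 118 267
([np.float64(764.5267489711931), np.float64(562.366255144034), np.float64(2.328069958847736)], np.float64(1.0))
```

View pics/w1.png

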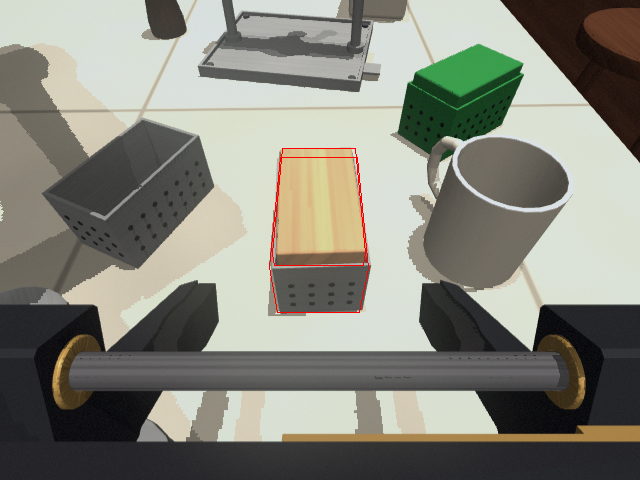

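The picture shows the steel mould with its wooden follower centred at (320,232), between the open fingers. The wrist fit gives (599.5, -173.8, yaw 1.585). Now I'll move in.

Run:
```python
from h import *
y=1.585;R=Rt(y,np.radians(55));g=np.array([599.5,-173.8,50])-25*np.array([np.cos(y),np.sin(y),0])
print(rel(gtcp(g,R)-60*R[:,2],R),rel(gtcp(g,R),R))
```

```text
[-6.982, 2.154, 70.451, 0.032, 0.003, -0.019] [-6.823, 0.24, 130.42, 0.032, 0.003, -0.019]
```

```bash
python3 -m pendant '[[-7,2,70,0.032,0.003,-0.019,1],[-7,2,70,0.032,0.003,-0.019,1],[-7,2,70,0.032,0.003,-0.019,1],[-7,0,100,0.032,0.003,-0.019,1],[-7,0,115,0.032,0.003,-0.019,1],[-7,0,130,0.032,0.003,-0.019,1],[-7,0,130,0.032,0.003,-0.019,1],[-7,0,130,0.032,0.003,-0.019,1],[-7,0,130,0.032,0.003,-0.019,1]]'; python3 -c "
from h import *
y=1.585;R=Rt(y,np.radians(55));g=np.array([599.5,-173.8,50])-25*np.array([np.cos(y),np.sin(y),0])
print(rel(gtcp(g,R),R))"
```

```text
time: 4.07
ee_pos: [599.6, -194.0, 44.5]
tool_rot: [-3.14, -0.961, 1.583]
ft_force: [0.5, -0.4, -0.1]
gripper_width: 0.997
grasp_force: 0.0
[1.73, 0.163, 0.928, 0.001, -0.001, -0.001]
```

```bash
python3 -m pendant '[[2,0,1,0,0,0,-1],[2,0,1,0,0,0,-1],[2,0,1,0,0,0,-1],[2,0,1,0,0,0,-1],[2,0,1,0,0,0,-1],[2,0,1,0,0,0,-1],[2,0,1,0,0,0,-1],[2,0,1,0,0,0,-1]]'
```

```text
time: 4.73
ee_pos: [599.3, -191.1, 44.0]
tool_rot: [-3.137, -0.963, 1.58]
ft_force: [-0.7, -2.4, 2.9]
gripper_width: 0.725
grasp_force: 30.0
```

```bash
python3 -m pendant '[[8,0,-6,0,0,0,-1],[16,0,-11,0,0,0,-1],[24,0,-17,0,0,0,-1],[33,0,-23,0,0,0,-1],[41,0,-29,0,0,0,-1],[49,0,-34,0,0,0,-1],[49,0,-34,0,0,0,-1]]'
python3 - <<'E'
from h import *
s=sense();im=get_image("side");cm={"side":camera_model("side")};wi=get_image("wrist");m=wcam(s)
R=Ro.from_euler('xyz',s['tool_rot']).as_matrix();print(s['ee_pos'],R[:,2],s['moment'],s['joints'].round(2))
o=wi[:,:,::-1].copy()
y=1.585
g=s['ee_pos']-8*R[:,2];c=g+25*np.array([np.cos(y),np.sin(y),0]);z=c[2]-50
print("mould ideal",c[:2],z)
for Q in MOULD: cv2.polylines(o,[cv2.convexHull(proj(m,place(Q+[0,0,z],[c[0],c[1],y])).astype(np.float32)).astype(np.int32)],True,(0,0,255),1)
cv2.imwrite("pics/w2.png",o)
E
```

```text
time: 5.32
ee_pos: [600.0, -191.0, 105.9]
tool_rot: [-3.141, -0.961, 1.584]
ft_force: [-0.2, -0.2, -4.1]
gripper_width: 0.725
grasp_force: 30.0
[ 599.96480372 -191.01330673  105.86894138] [-0.01148029  0.81952818 -0.57292387] [-1.02050612  0.09983723 -0.02703112] [-0.73  0.98  1.04  0.67  1.83 -0.81]
mould ideal [ 599.70156611 -172.57205395] 60.45233235166508
```

View pics/w2.png

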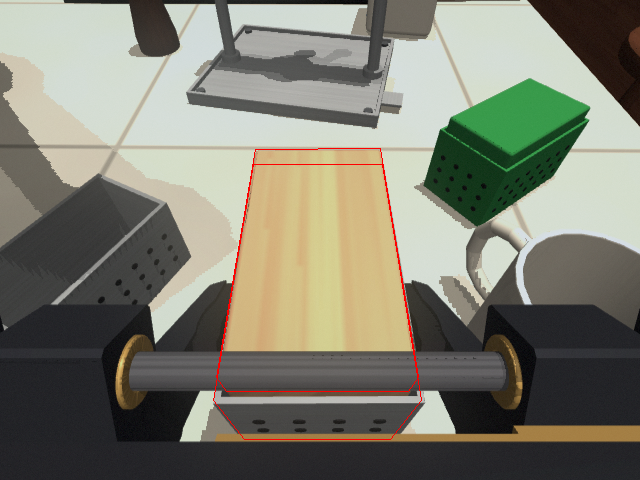

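The mould is held level: the overlay for the expected pose matches, follower at (320,250). The measured weight is about 0.42 kg. I'll move to a standoff in front of the press.

```bash
cat >> h.py <<'E'
def mgoal(P,x,z,y=0):  # TCP pose for mould centre at press-frame x,y, foot z
    c,s_=np.cos(P[2]),np.sin(P[2]);R=Rt(P[2],np.radians(55))
    cen=np.array([P[0]+c*x-s_*y,P[1]+s_*x+c*y,z+50]);return gtcp(cen-23.8*np.array([c,s_,0]),R),R
E
python3 -c "
from h import *
print(rel(*mgoal([572.5,203,1.364],-190,60)))"
```

```text
[110.973, -66.86, 156.512, -0.182, -0.002, 0.124]
```

```bash
python3 -m pendant '[[11,-7,16,-0.018,0,0.012,-1],[28,-17,40,-0.046,0,0.031,-1],[50,-30,70,-0.08,0,0.055,-1],[72,-43,101,-0.12,0,0.08,-1],[94,-57,132,-0.15,-0.001,0.105,-1],[107,-64,151,-0.175,-0.002,0.12,-1],[111,-67,156,-0.182,-0.002,0.124,-1],[111,-67,156,-0.182,-0.002,0.124,-1],[111,-67,156,-0.182,-0.002,0.124,-1]]'
python3 - <<'E'
from h import *
s=sense();wi=get_image("wrist");m=wcam(s);print(s['ee_pos'],s['joints'].round(2))
o=wi[:,:,::-1].copy()
for Q in PRESS+[box(-91,91,-106,106,10,10),box(-95,95,-110,110,15,15)]: cv2.polylines(o,[cv2.convexHull(proj(m,place(Q,[572.5,202.7,1.364])).astype(np.float32)).astype(np.int32)],True,(0,0,255),1)
cv2.imwrite("pics/w3.png",o)
for t in("press","plate","mould"):
  for d in trace("wrist",t): 
    k=d['pixels'];y,x=np.nonzero(k);print(t,d['xy'],d['confidence'],k.sum(),x.min(),x.max(),y.min(),y.max())
E
```

```text
time: 6.17
ee_pos: [530.3, -0.9, 105.6]
tool_rot: [3.141, -0.96, 1.365]
ft_force: [0.1, -0.1, -4.6]
gripper_width: 0.726
grasp_force: 30.0
[530.29683034  -0.90376028 105.61060048] [-0.59  0.64  1.72  0.88  1.38 -0.85]
press [314.6, 119.7] 0.63 38251 137 491 0 250
plate [314.2, 61.1] 0.57 3458 271 359 38 85
mould [618.4, 277.7] 0.97 4105 578 639 214 329
mould [318.2, 283.2] 0.7 40987 213 424 149 434
```

View pics/w3.png

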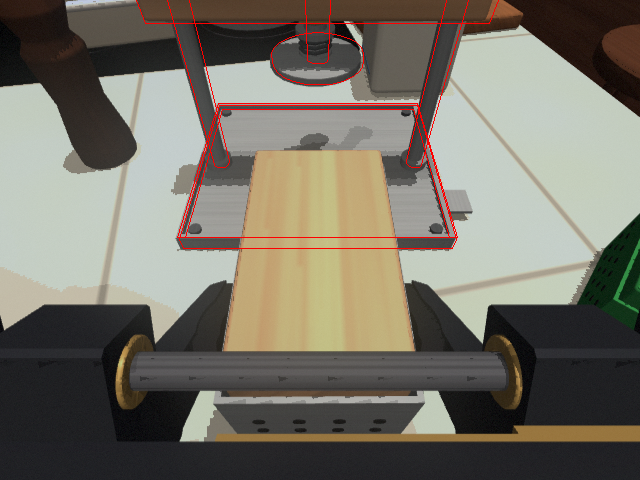

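Run:
```python
from h import *
s=sense();get_image("wrist");m=wcam(s)
pr=trace("wrist","press")[0]['pixels'];mo=[d for d in trace("wrist","mould") if d['xy'][0]<500]
occ=cv2.dilate(mo[0]['pixels'].astype(np.uint8),np.ones((7,7)))>0
pl=trace("wrist","plate");print(len(pl))
valid=~occ;valid[:28]=False
g=cv2.GaussianBlur(pr.astype(np.float32),(0,0),1)
def f(q):
    p=[q[0]*1000,q[1]*1000,q[2]*5];h=q[3]*1000
    parts=[box(-95,95,-110,110,0,15),cyl(7,10,189,0,92),cyl(7,10,189,0,-92),box(-20,20,-111,111,142,172),cyl(34,h,h+6),cyl(10,h,150)]
    S=cv2.GaussianBlur(sil(m,parts,p).astype(np.float32),(0,0),1)
    return (np.abs(S-g)*valid).sum()/1000
x0=np.array([.5725,.2027,1.364/5,.108])
r=minimize(f,x0,method='Nelder-Mead',options=dict(initial_simplex=np.vstack([x0]+[x0+np.eye(4)[i]*.01 for i in range(4)]),maxiter=800,xatol=1e-5,fatol=1e-4))
print(r.x*[1000,1000,5,1000],r.fun,f(x0))
# plate only, at fixed pose
if pl:
    k=pl[0]['pixels'];gp=cv2.GaussianBlur(k.astype(np.float32),(0,0),1)
    for x,y in((r.x[0],r.x[1]),(.5725,.2027)):
        e=[np.abs(cv2.GaussianBlur(sil(m,[cyl(34,h,h+6)],[x*1000,y*1000,1.364]).astype(np.float32),(0,0),1)-gp).sum() for h in range(96,124)]
        print("plate h",96+int(np.argmin(e)),min(e))
# mould in hand
y=1.364;R=Ro.from_euler('xyz',s['tool_rot']).as_matrix();g0=s['ee_pos']-8*R[:,2];c=g0+23.8*np.array([np.cos(y),np.sin(y),0]);print("c",c)
P=[Q+[0,0,c[2]-50] for Q in MOULD];k=mo[0]['pixels'].copy();g2=cv2.GaussianBlur(k.astype(np.float32),(0,0),1)
vm=np.zeros_like(k);vm[:340]=True
def f2(q): return (np.abs(cv2.GaussianBlur(sil(m,P,[q[0]*1000,q[1]*1000,q[2]*5]).astype(np.float32),(0,0),1)-g2)*vm).sum()/1000
x0=np.array([c[0]/1000,c[1]/1000,y/5]);r=minimize(f2,x0,method='Nelder-Mead',options=dict(initial_simplex=np.vstack([x0]+[x0+np.eye(3)[i]*.005 for i in range(3)])));print("mould",r.x*[1000,1000,5],r.fun,f2(x0))
```

```text
Traceback (most recent call last):
IndexError: list index out of range
```

```bash
cat > w.py <<'E'
from h import *
s=sense();get_image("wrist");m=wcam(s)
pr=max(trace("wrist","press"),key=lambda d:d['pixels'].sum())['pixels']
pl=trace("wrist","plate")
y=1.364;R=Ro.from_euler('xyz',s['tool_rot']).as_matrix();g0=s['ee_pos']-8*R[:,2];c=g0+23.8*np.array([np.cos(y),np.sin(y),0]);print("c",c)
occ=cv2.dilate(sil(m,[Q+[0,0,c[2]-50] for Q in MOULD],[c[0],c[1],y]),np.ones((9,9)))>0
valid=~occ;valid[:28]=False;valid[262:]=False
g=cv2.GaussianBlur(pr.astype(np.float32),(0,0),1)
def f(q):
    p=[q[0]*1000,q[1]*1000,q[2]*5];h=q[3]*1000
    parts=[box(-95,95,-110,110,0,15),cyl(7,10,189,0,92),cyl(7,10,189,0,-92),box(-20,20,-111,111,142,172),cyl(34,h,h+6),cyl(10,h,150)]
    S=cv2.GaussianBlur(sil(m,parts,p).astype(np.float32),(0,0),1)
    return (np.abs(S-g)*valid).sum()/1000
x0=np.array([.5725,.2027,1.364/5,.108])
r=minimize(f,x0,method='Nelder-Mead',options=dict(initial_simplex=np.vstack([x0]+[x0+np.eye(4)[i]*.01 for i in range(4)]),maxiter=800,xatol=1e-5,fatol=1e-4))
print(pr.sum(),r.x*[1000,1000,5,1000],r.fun,f(x0))
if pl:
    k=pl[0]['pixels'];gp=cv2.GaussianBlur(k.astype(np.float32),(0,0),1)
    for a,b in((r.x[0],r.x[1]),(.5725,.2027)):
        e=[np.abs(cv2.GaussianBlur(sil(m,[cyl(34,h,h+6)],[a*1000,b*1000,1.364]).astype(np.float32),(0,0),1)-gp).sum() for h in range(96,124)]
        print("plate h",96+int(np.argmin(e)),min(e))
E
python3 w.py
```

```text
c [533.60186227  16.0868999  110.02707872]
37680 [570.55453608 203.51468909   1.36800026 107.13275874] 0.9927525520324707 2.583815
plate h 107 434.0
plate h 107 561.73285
```

```bash
python3 -c "
from h import *
P=[570.5,203.5,1.368]
for a in((-190,22),(-100,21),(0,20),(0,10)):print(a,rel(*mgoal(P,*a)))"
```

```text
(-190, 22) [-30.896, -1.282, 22.416, 0.003, -0.001, -0.003]
(-100, 21) [19.869, -1.635, 96.738, 0.003, -0.001, -0.003]
(0, 20) [76.365, -2.028, 179.255, 0.003, -0.001, -0.003]
(0, 10) [68.171, -2.023, 184.986, 0.003, -0.001, -0.003]
```

```bash
python3 -m pendant '[[-15,-1,11,0.003,0,-0.003,-1],[-31,-1,22,0.003,0,-0.003,-1],[-31,-1,22,0.003,0,-0.003,-1],[-14,-1,47,0.003,0,-0.003,-1],[3,-1,72,0.003,0,-0.003,-1],[20,-2,97,0.003,0,-0.003,-1],[34,-2,118,0.003,0,-0.003,-1],[48,-2,138,0.003,0,-0.003,-1],[57,-2,151,0.003,0,-0.003,-1],[66,-2,164,0.003,0,-0.003,-1],[72,-2,173,0.003,0,-0.003,-1],[76,-2,179,0.003,0,-0.003,-1],[76,-2,179,0.003,0,-0.003,-1],[76,-2,179,0.003,0,-0.003,-1],[76,-2,179,0.003,0,-0.003,-1]]';python3 -c "
from h import *
P=[570.5,203.5,1.368]
for a in((0,15),(0,10)):print(a,rel(*mgoal(P,*a)))
o=get_image('wrist');cv2.imwrite('pics/w4.png',o[:,:,::-1])"
```

```text
time: 7.92
ee_pos: [567.0, 185.6, 65.4]
tool_rot: [3.141, -0.96, 1.368]
ft_force: [0.7, -0.3, -4.2]
gripper_width: 0.728
grasp_force: 30.0
(0, 15) [-3.536, -0.172, 3.623, 0.001, -0.0, -0.0]
(0, 10) [-7.633, -0.173, 6.489, 0.001, -0.0, -0.0]
```

View pics/w4.png

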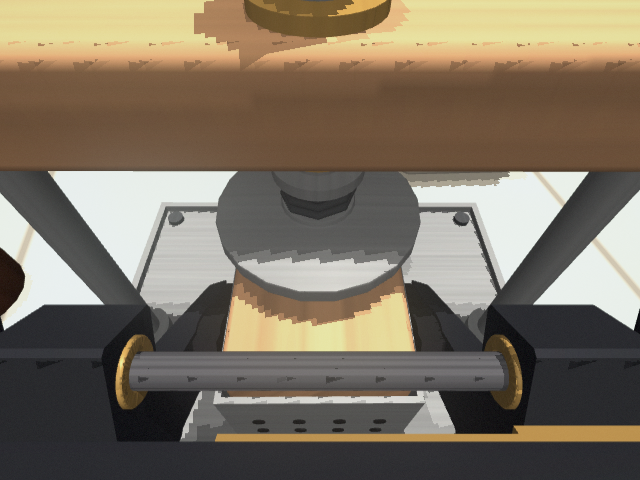

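The plate's disc spans columns 217–420 and the mould's front 214–424, so the mould is centred sideways, and the tray rails are symmetric. Lowering now.

```bash
python3 -m pendant '[[-3,0,2,0,0,0,-1],[-5,0,4,0,0,0,-1],[-7,0,6,0,0,0,-1],[-8,0,7,0,0,0,-1],[-8.5,0,7,0,0,0,-1],[-8.5,0,7,0,0,0,-1]]'
```

```text
time: 8.47
ee_pos: [567.0, 187.3, 54.3]
tool_rot: [-3.142, -0.961, 1.368]
ft_force: [0.9, 0.2, -5.1]
gripper_width: 0.725
grasp_force: 30.0
```

```bash
python3 -m pendant '[[-0.8,0,0.6,0,0,0,-1],[-1.2,0,0.9,0,0,0,-1],[-1.2,0,0.9,0,0,0,-1],[-1.2,0,0.9,0,0,0,-1]]'
```

```text
time: 8.8
ee_pos: [567.1, 187.3, 54.0]
tool_rot: [3.141, -0.963, 1.37]
ft_force: [-4.0, -4.1, 6.9]
gripper_width: 0.729
grasp_force: 30.0
```

```bash
python3 -m pendant '[[0,0,0,0,0,0,1],[0,0,0,0,0,0,1],[0,0,0,0,0,0,1],[0,0,0,0,0,0,1],[0,0,-6,0,0,0,1],[0,0,-20,0,0,0,1],[0,0,-45,0,0,0,1],[0,0,-80,0,0,0,1],[0,0,-120,0,0,0,1],[0,0,-150,0,0,0,1],[0,0,-150,0,0,0,1],[0,0,-150,0,0,0,1]]'
python3 - <<'E'
from h import *
s=sense();m=wcam(s);o=get_image("wrist")[:,:,::-1].copy();print(s['ee_pos'],s['joints'].round(2))
cs=camera_model("side");get_image("side")
P=[570.5,203.5,1.368]
for t in("mould","press"):
  for d in trace("wrist",t): 
    k=d['pixels'];y,x=np.nonzero(k);print(t,d['xy'],d['confidence'],k.sum(),x.min(),x.max(),y.min(),y.max())
for p,col in((P,(0,0,255)),):
  for Q in MOULD:
    cv2.polylines(o,[cv2.convexHull(proj(m,place(Q+[0,0,10],p)).astype(np.float32)).astype(np.int32)],True,col,1)
  for Q in PRESS+[box(-91,91,-106,106,10,10),box(-95,95,-110,110,15,15)]:
    cv2.polylines(o,[cv2.convexHull(proj(m,place(Q,p)).astype(np.float32)).astype(np.int32)],True,(0,255,0),1)
cv2.imwrite("pics/w5.png",o)
# tool-down poses over crank
R=Rt(0.837,0.0);print(Ro.from_matrix(R).as_euler('xyz'))
E
```

```text
time: 9.8
ee_pos: [542.6, 65.2, 139.8]
tool_rot: [3.137, -0.96, 1.369]
ft_force: [0.3, -0.1, -1.0]
gripper_width: 1.0
grasp_force: 0.0
[542.6224252   65.15722112 139.83010385] [-0.47  0.57  1.74  0.95  1.34 -0.75]
mould [316.5, 239.4] 0.81 9008 272 363 178 291
press [316.9, 150.9] 0.93 70664 116 517 0 345
[3.14159265 0.         0.837     ]
```

View pics/w5.png

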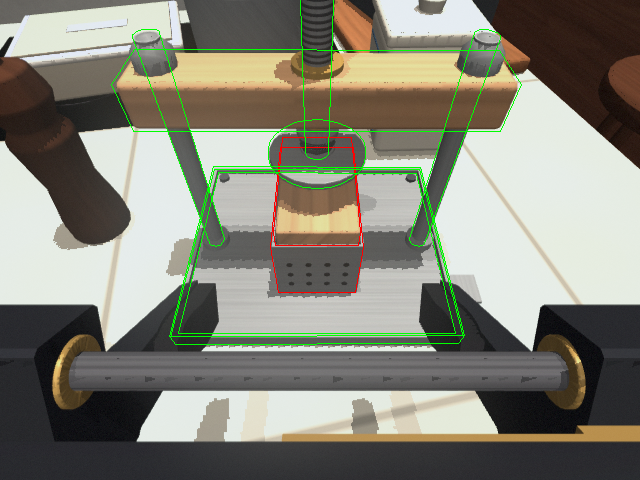

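Mould stands upright in the tray, centred at (316,240) with the overlay matching. Now to the crank: rise and point down, to hover above the grip.

```bash
python3 -c "
from h import *
R=Rt(1.1,0.4);print(rel((545,60,340),R));R=Rt(0.837,0.0);print(rel((611,248,350),R))"
```

```text
[161.409, 4.327, -121.321, -0.173, -0.557, 0.211]
[282.718, 31.39, 34.729, -0.257, -0.937, 0.49]
```

```bash
python3 -m pendant '[[80,2,-60,-0.08,-0.28,0.1,1],[80,2,-60,-0.08,-0.28,0.1,1],[80,2,-60,-0.08,-0.28,0.1,1],[161,4,-121,-0.173,-0.557,0.211,1],[161,4,-121,-0.173,-0.557,0.211,1],[161,4,-121,-0.173,-0.557,0.211,1],[283,31,35,-0.257,-0.937,0.49,1],[283,31,35,-0.257,-0.937,0.49,1],[283,31,35,-0.257,-0.937,0.49,1],[283,31,35,-0.257,-0.937,0.49,1],[283,31,35,-0.257,-0.937,0.49,1],[283,31,35,-0.257,-0.937,0.49,1],[283,31,35,-0.257,-0.937,0.49,1],[283,31,35,-0.257,-0.937,0.49,1]]'
cat > g.py <<'E'
from h import *
import sys
s=sense();m=wcam(s);o=get_image("wrist");print(s['ee_pos'],s['joints'].round(2))
cv2.imwrite(sys.argv[1],o[:,:,::-1])
for t in("grip_mid","crank"):
  for d in trace("wrist",t):
    k=d['pixels'];y,x=np.nonzero(k);print("trace",t,d['xy'],d['confidence'],k.sum(),x.min(),x.max(),y.min(),y.max())
for d in recognise("wrist","grip_mid"):
    print("grip",d,onz(m,d['xy'],263))
E
python3 g.py pics/w6.png
```

```text
time: 11.17
ee_pos: [610.7, 248.0, 349.6]
tool_rot: [3.141, 0.001, 0.837]
ft_force: [0.4, -0.6, -0.3]
gripper_width: 1.001
grasp_force: 0.0
[610.70880828 247.98771095 349.61627884] [ 0.21  0.61  0.8  -0.    1.73  0.94]
trace grip_mid [322.9, 250.7] 0.86 1532 303 341 226 275
trace crank [319.8, 277.7] 0.85 3495 300 342 220 334
grip {'xy': [323.0, 251.8], 'confidence': 0.67} [611.39081004 244.3585616  263.        ]
```

View pics/w6.png

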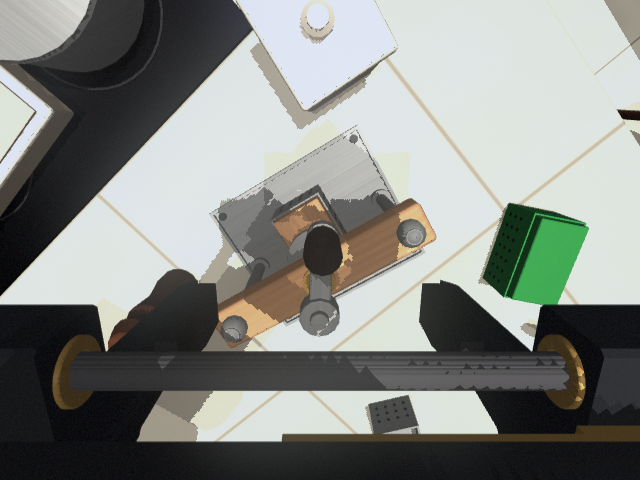

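The grip is black at (323,250) and its hub is at (320,318). I'll fit the crank angle and height.

Run:
```python
from h import *
s=sense();m=wcam(s);get_image("wrist")
k=trace("wrist","grip_mid")[0]['pixels'];g=cv2.GaussianBlur(k.astype(np.float32),(0,0),1)
def f(q):
    return np.abs(cv2.GaussianBlur(sil(m,[cyl(12,q[2]*1000-24,q[2]*1000+20)],[q[0]*1000,q[1]*1000,0]).astype(np.float32),(0,0),1)-g).sum()/g.sum()
x0=np.array([.611,.247,.263])
r=minimize(f,x0,method='Nelder-Mead',options=dict(initial_simplex=np.vstack([x0]+[x0+np.eye(3)[i]*.006 for i in range(3)])))
print(k.sum(),r.x*1000,r.fun)
A=np.array([570.5,203.5])
def f1(q):
    p=A+60*np.array([np.cos(q[0]),np.sin(q[0])]);return f([p[0]/1000,p[1]/1000,q[1]/1000])
r1=minimize(f1,[.8,263],method='Nelder-Mead');th=r1.x[0];p=A+60*np.array([np.cos(th),np.sin(th)]);print(r1.x,r1.fun,p)
R=Rt(0.837,0);print(rel(gtcp([*p,r1.x[1]+1],R),R))
```

```text
1545 [611.42155113 245.71052866 256.64953369] 0.17923367023468018
[  0.79256385 257.14162619] 0.18703113496303558 [612.62130597 246.22932931]
[0.82, 1.247, 101.191, 0.002, -0.001, -0.003]
```

```bash
python3 -m pendant '[[0,1.5,30,0,0,0,1],[0,1.5,60,0,0,0,1],[0,1.5,80,0,0,0,1],[0,1.5,93,0,0,0,1],[0,1.5,93,0,0,0,1],[0,1.5,93,0,0,0,1],[0,1.5,93,0,0,0,-1],[0,1.5,93,0,0,0,-1],[0,1.5,93,0,0,0,-1],[0,1.5,93,0,0,0,-1],[0,1.5,93,0,0,0,-1],[0,1.5,93,0,0,0,-1],[0,1.5,93,0,0,0,-1],[0,1.5,93,0,0,0,-1],[0,1.5,93,0,0,0,-1],[0,1.5,93,0,0,0,-1]]';python3 -c "
from workcell import *
print(sense()['ft_force'],sense()['moment'])"
```

```text
time: 12.8
ee_pos: [612.3, 246.5, 257.7]
tool_rot: [3.14, -0.0, 0.836]
ft_force: [2.9, -2.8, 0.2]
gripper_width: 0.271
grasp_force: 8.4
[ 2.85663676 -2.76693585  0.22499601] [-0.47677234 -0.4090307   0.04016641]
```

Run:
```python
import numpy as np
f0=.037
f=f0+np.pi/20*np.arange(1,11)
print([[round(60*(np.cos(a)-np.cos(f0)),1),round(60*(np.sin(a)-np.sin(f0)),1),round(2.55*(a-f0),1)] for a in f])
```

```text
[[np.float64(-1.1), np.float64(9.4), np.float64(0.4)], [np.float64(-3.6), np.float64(18.4), np.float64(0.8)], [np.float64(-7.5), np.float64(27.0), np.float64(1.2)], [np.float64(-12.8), np.float64(34.8), np.float64(1.6)], [np.float64(-19.1), np.float64(41.7), np.float64(2.0)], [np.float64(-26.5), np.float64(47.6), np.float64(2.4)], [np.float64(-34.7), np.float64(52.2), np.float64(2.8)], [np.float64(-43.5), np.float64(55.5), np.float64(3.2)], [np.float64(-52.8), np.float64(57.3), np.float64(3.6)], [np.float64(-62.2), np.float64(57.7), np.float64(4.0)]]
```

```bash
cat >> h.py <<'E'
def crank():
    s=sense();A=np.array([570.5,203.5]);d=s['ee_pos'][:2]-A;phi=.837-np.arctan2(d[1],d[0]);u=d/np.hypot(*d);t=np.array([u[1],-u[0]]);F=s['ft_force']
    print("t",s['time'],"phi",round(phi%(2*np.pi),3),"r",np.hypot(*d).round(2),"z",s['ee_pos'][2].round(2),"Frad",(F[:2]@u).round(2),"Ftan(drag)",(-F[:2]@t).round(2),"Fz",F[2].round(2))
E
python3 -m pendant '[[-1.1,9.4,0.4,0,0,0,-1],[-3.6,18.4,0.8,0,0,0,-1],[-7.5,27,1.2,0,0,0,-1],[-12.8,34.8,1.6,0,0,0,-1],[-19.1,41.7,2,0,0,0,-1],[-26.5,47.6,2.4,0,0,0,-1],[-34.7,52.2,2.8,0,0,0,-1],[-43.5,55.5,3.2,0,0,0,-1],[-52.8,57.3,3.6,0,0,0,-1],[-62.2,57.7,4,0,0,0,-1]]'; python3 -c "
from h import *
crank();get_image('wrist');crank();get_image('wrist');crank()"
```

```text
time: 13.63
ee_pos: [614.0, 161.4, 253.7]
tool_rot: [3.139, -0.003, 0.836]
ft_force: [2.6, 4.0, -1.1]
gripper_width: 0.259
grasp_force: 30.0
t 13.6333 phi 1.606 r 60.57 z 253.7 Frad -0.89 Ftan(drag) 4.7 Fz -1.05
t 13.6833 phi 1.627 r 60.51 z 253.67 Frad 0.89 Ftan(drag) -0.72 Fz -2.58
t 13.7333 phi 1.624 r 60.51 z 253.66 Frad 1.73 Ftan(drag) -3.54 Fz -1.19
```

```bash
python3 -m pendant '[[-9.4,-1.1,0.4,0,0,0,-1],[-18.4,-3.6,0.8,0,0,0,-1],[-27,-7.5,1.2,0,0,0,-1],[-34.8,-12.8,1.6,0,0,0,-1],[-41.7,-19.1,2,0,0,0,-1],[-47.6,-26.5,2.4,0,0,0,-1],[-52.2,-34.7,2.8,0,0,0,-1],[-55.5,-43.5,3.2,0,0,0,-1],[-57.3,-52.8,3.6,0,0,0,-1],[-57.7,-62.2,4,0,0,0,-1],[-56.6,-71.6,4.4,0,0,0,-1],[-54.1,-80.6,4.8,0,0,0,-1],[-50.2,-89.2,5.2,0,0,0,-1],[-44.9,-97,5.6,0,0,0,-1],[-38.6,-103.9,6,0,0,0,-1],[-31.2,-109.8,6.4,0,0,0,-1],[-23,-114.4,6.8,0,0,0,-1],[-14.2,-117.7,7.2,0,0,0,-1],[-4.9,-119.5,7.6,0,0,0,-1],[4.5,-119.9,8,0,0,0,-1]]'; python3 -c "
from h import *
crank();s=sense();print(s['joints'].round(2))"
```

```text
time: 15.4
ee_pos: [527.8, 245.1, 245.6]
tool_rot: [3.139, 0.002, 0.836]
ft_force: [0.2, -7.0, 0.8]
gripper_width: 0.259
grasp_force: 30.0
t 15.4 phi 4.751 r 59.58 z 245.57 Frad -5.04 Ftan(drag) 4.93 Fz 0.76
[ 0.23  0.44  1.32 -0.    1.38  0.97]
```

```bash
python3 -m pendant '[[9.4,1.1,0.4,0,0,0,-1],[18.4,3.6,0.8,0,0,0,-1],[27,7.5,1.2,0,0,0,-1],[34.8,12.8,1.6,0,0,0,-1],[41.7,19.1,2,0,0,0,-1],[47.6,26.5,2.4,0,0,0,-1],[52.2,34.7,2.8,0,0,0,-1],[55.5,43.5,3.2,0,0,0,-1],[57.3,52.8,3.6,0,0,0,-1],[57.7,62.2,4,0,0,0,-1],[56.6,71.6,4.4,0,0,0,-1],[54.1,80.6,4.8,0,0,0,-1],[50.2,89.2,5.2,0,0,0,-1],[44.9,97,5.6,0,0,0,-1]]'; python3 -c "
from h import *
crank()"
```

```text
time: 16.57
ee_pos: [629.8, 214.5, 240.1]
tool_rot: [3.141, -0.001, 0.837]
ft_force: [-1.5, 5.2, -0.5]
gripper_width: 0.267
grasp_force: 30.0
t 16.5667 phi 0.654 r 60.34 z 240.13 Frad -0.52 Ftan(drag) 5.35 Fz -0.47
```

```bash
cat >> h.py <<'E'
def tab(f0,n,d=.1):
    f=f0+d*np.arange(1,n+1)
    print([[round(float(60*(np.cos(a)-np.cos(f0))),1),round(float(60*(np.sin(a)-np.sin(f0))),1),round(float(2.55*(a-f0)),1)] for a in f])
E
python3 -c "
from h import *
im=get_image('side');cm=camera_model('side')
for d in trace('side','plate'):print(d['xy'],d['confidence'],d['pixels'].sum())
cv2.imwrite('pics/s7.png',cv2.resize(im[150:280,220:380,::-1],(640,520),interpolation=cv2.INTER_CUBIC))
for f in(.665,1.265,1.865,2.465):tab(f,6)"
```

```text
[298.8, 215.1] 0.7 198
[345.6, 381.4] 0.25 1145
[[-3.9, 4.5, 0.3], [-8.3, 8.6, 0.5], [-13.0, 12.3, 0.8], [-18.1, 15.5, 1.0], [-23.5, 18.1, 1.3], [-29.2, 20.2, 1.5]]
[[-5.8, 1.5, 0.3], [-11.7, 2.4, 0.5], [-17.7, 2.8, 0.8], [-23.7, 2.5, 1.0], [-29.6, 1.7, 1.3], [-35.5, 0.2, 1.5]]
[[-5.6, -2.0, 0.3], [-11.1, -4.6, 0.5], [-16.2, -7.7, 0.8], [-21.0, -11.3, 1.0], [-25.4, -15.4, 1.3], [-29.4, -19.9, 1.5]]
[[-3.5, -4.9, 0.3], [-6.5, -10.0, 0.5], [-9.0, -15.5, 0.8], [-10.9, -21.2, 1.0], [-12.3, -27.0, 1.3], [-13.0, -33.0, 1.5]]
```

View pics/s7.png

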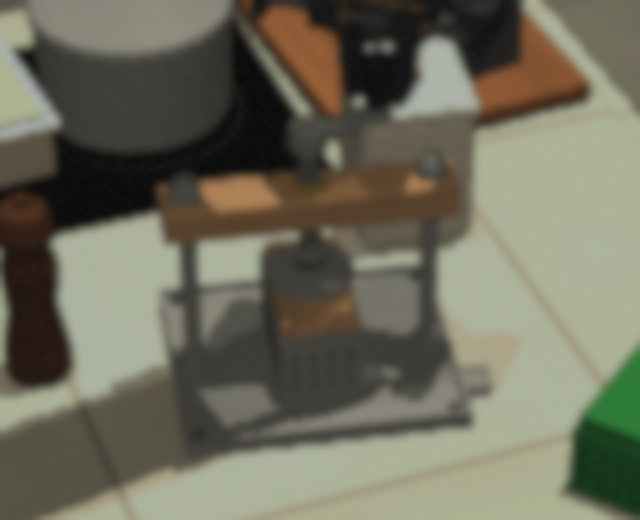

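The crop shows the plate (308,265) above the follower (315,310). The gap is too small to measure here, so I'll go on by force in small steps.

```bash
python3 -m pendant '[[-3.9,4.5,0.3,0,0,0,-1],[-8.3,8.6,0.5,0,0,0,-1],[-13,12.3,0.8,0,0,0,-1],[-18.1,15.5,1,0,0,0,-1],[-23.5,18.1,1.3,0,0,0,-1],[-29.2,20.2,1.5,0,0,0,-1]]' >/dev/null; python3 -c "
from h import *
crank()"
python3 -m pendant '[[-5.8,1.5,0.3,0,0,0,-1],[-11.7,2.4,0.5,0,0,0,-1],[-17.7,2.8,0.8,0,0,0,-1]]'>/dev/null; python3 -c "
from h import *
crank();tab(1.565,3);tab(1.865,3);tab(2.165,3)"
```

```text
t 17.1667 phi 1.258 r 60.42 z 238.66 Frad 3.01 Ftan(drag) 4.76 Fz -1.57
t 17.4167 phi 1.56 r 60.5 z 237.87 Frad 2.36 Ftan(drag) 5.14 Fz -1.58
[[-6.0, -0.3, 0.3], [-11.9, -1.1, 0.5], [-17.7, -2.6, 0.8]]
[[-5.6, -2.0, 0.3], [-11.1, -4.6, 0.5], [-16.2, -7.7, 0.8]]
[[-4.8, -3.6, 0.3], [-9.2, -7.7, 0.5], [-13.2, -12.1, 0.8]]
```

```bash
python3 -m pendant '[[-6,-0.3,0.3,0,0,0,-1],[-11.9,-1.1,0.5,0,0,0,-1],[-17.7,-2.6,0.8,0,0,0,-1]]'>/dev/null; python3 -c "
from h import *
crank()"
python3 -m pendant '[[-5.6,-2,0.3,0,0,0,-1],[-11.1,-4.6,0.5,0,0,0,-1],[-16.2,-7.7,0.8,0,0,0,-1]]'>/dev/null; python3 -c "
from h import *
crank();tab(2.465,3);tab(2.765,3);tab(3.065,3)"
```

```text
t 17.6667 phi 1.86 r 60.5 z 237.07 Frad 1.65 Ftan(drag) 4.55 Fz -1.33
t 17.9167 phi 2.16 r 60.44 z 236.28 Frad 0.88 Ftan(drag) 4.87 Fz -1.53
[[-3.5, -4.9, 0.3], [-6.5, -10.0, 0.5], [-9.0, -15.5, 0.8]]
[[-1.9, -5.7, 0.3], [-3.3, -11.5, 0.5], [-4.0, -17.5, 0.8]]
[[-0.2, -6.0, 0.3], [0.3, -12.0, 0.5], [1.3, -17.9, 0.8]]
```

```bash
python3 -m pendant '[[-4.8,-3.6,0.3,0,0,0,-1],[-9.2,-7.7,0.5,0,0,0,-1],[-13.2,-12.1,0.8,0,0,0,-1]]'>/dev/null; python3 -c "
from h import *
crank()"
```

```text
t 18.1667 phi 2.458 r 60.39 z 235.54 Frad 0.14 Ftan(drag) 5.32 Fz -0.96
```

```bash
python3 -m pendant '[[-3.5,-4.9,0.3,0,0,0,-1],[-6.5,-10,0.5,0,0,0,-1],[-9,-15.5,0.8,0,0,0,-1]]'>/dev/null; python3 -c "
from h import *
crank()"
```

```text
t 18.4167 phi 2.752 r 60.23 z 234.82 Frad -1.02 Ftan(drag) 8.42 Fz -1.74
```

```bash
python3 -m pendant '[[-1.9,-5.7,0.3,0,0,0,-1],[-3.3,-11.5,0.5,0,0,0,-1],[-4,-17.5,0.8,0,0,0,-1]]'>/dev/null; python3 -c "
from h import *
crank()"
```

```text
t 18.6667 phi 3.049 r 60.09 z 234.08 Frad -0.76 Ftan(drag) 8.26 Fz -1.23
```

```bash
python3 -m pendant '[[-0.2,-6,0.3,0,0,0,-1],[0.3,-12,0.5,0,0,0,-1],[0.3,-12.5,0.5,0,0,0,-1]]'>/dev/null; python3 -c "
from h import *
crank()"
```

```text
t 18.9167 phi 3.266 r 59.98 z 233.53 Frad -0.7 Ftan(drag) 6.62 Fz -1.06
```

```bash
python3 -m pendant '[[0,0,0,0,0,0,1],[0,0,0,0,0,0,1],[0,0,0,0,0,0,1],[0,0,0,0,0,0,1],[0,0,0,0,0,0,1],[0,0,-15,0,0,0,1],[0,0,-40,0,0,0,1],[0,0,-75,0,0,0,1],[0,0,-110,0,0,0,1],[0,0,-110,0,0,0,1],[0,0,-110,0,0,0,1]]'
python3 - <<'E'
from h import *
s=sense();m=wcam(s);get_image("wrist")
for d in trace("wrist","grip_mid")[:2]:
    p=onz(m,d['xy'],240);print(d['xy'],d['confidence'],p,"phi",(.837-np.arctan2(p[1]-203.5,p[0]-570.5))%6.283)
im=get_image("scene")
a=cv2.resize(im[190:350,330:500,::-1],(400,376));im=get_image("side");b=cv2.resize(im[150:280,230:370,::-1],(400,376))
cv2.imwrite("pics/end.png",np.hstack([a,b]))
E
```

```text
time: 19.83
ee_pos: [524.8, 164.8, 344.5]
tool_rot: [3.138, -0.003, 0.836]
ft_force: [0.2, 0.7, -1.2]
gripper_width: 1.004
grasp_force: 0.0
[322.2, 243.1] 0.93 [525.85455771 161.59352296 240.        ] phi 3.2248292768789097
```

View pics/end.png

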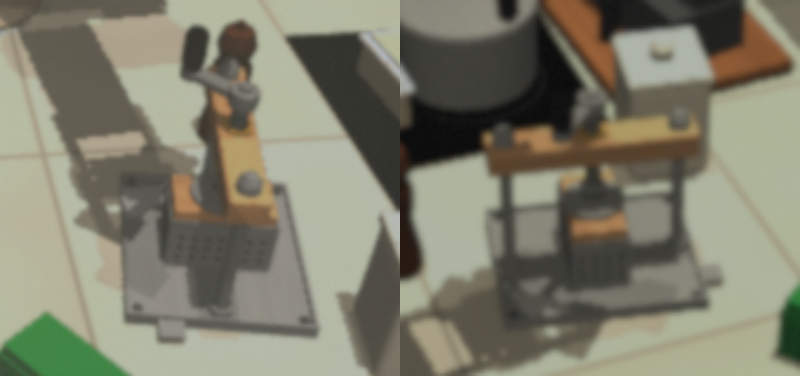

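The mould stands upright and centred in the tray with the plate down on its follower. The crank has stayed where I left it (about 3.25 by camera) and the gripper is clear.

```bash
python3 -c "
from workcell import *
print(job_done())"
```

```text
the job is handed in; nothing more can be done
None
```

The filled mould is in the press tray, upright and centred under the plate with its long sides front to back; I wound the crank about 0.5–0.8 rad past first touch, let go, and handed the job in at about 20 s.

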